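Load the filter cassette in the counter water filter and close its retaining gate

TASK

Slide the gate on top of the water filter unit fully aside, lower the shorter of the two filter cassettes into the slot until it sits fully home (do not drop it in), then slide the gate fully shut again over its shoulders. Leave the longer cassette and everything else on the counter where they are, and let go at the end.

Things in the scene. Friction and masses are not known exactly. Their poses are not given: they have to be found in the camera images.
- slot_mouth (a point): Centre of the slot's mouth, level with the top (deck) of the filter unit, 110 mm above the counter. x along the slot, y across it (the gate opens to +y), z up. The slot is 114 mm (x) by 34 mm (y), 83 mm deep; its upper 6 mm flare at 45 degrees to 126 by 46 mm. Empty at the start. Two guide rails 14 mm high, 10 mm wide, run along y on the deck at x = +-69 mm.
- unit: Water filter unit: low white box fixed to the counter, 200 mm (x) by 280 mm (y) by 110 mm high, steel spout on its -x face (towards the robot). Origin at the centre of its underside, axes as slot_mouth; the slot is centred 50 mm to -y of it.
- gate (a joint): Slide of the gate, m: 0 = fully shut (over the slot), 0.060 = fully aside (slot clear); grows as the gate moves along +y of slot_mouth. It starts shut or up to 12 mm ajar, needs 2 to 3 N to slide, stays where it is left, and has stops at both ends.
- gate_handle (a point): Centre of the gate's handle, moving with it: an upright dark steel fin 56 mm long (x), 12 mm thick (y, the slide direction), 36 mm high, its top 155 mm above the counter. It lies 68 mm to +y of slot_mouth when shut. Axes as slot_mouth.
- gate_fork (a point): Point on the gate, over the slot's centre when shut, 5 mm above the deck. The gate is a dark steel fork plate 8 mm thick, its top 9 mm above the deck. Its two prongs point to -y, at x = 28 to 62 mm either side, and cover the slot's ends when shut; the 56 mm notch between them leaves room for a seated cassette's tab.
- short_cassette_mid (a point): Centre (60 mm above the underside) of the shorter cassette: loose, 0.17 to 0.35 kg, upright on the counter. A grey box 110 mm long (x), 30 mm thick (y), 80 mm high, pleated white faces, z up. Fits the slot either way round, x along the slot's x. Fully home, its shoulders are 3 mm below the deck and this point 23 mm below slot_mouth; unless home, the gate cannot shut.
- short_cassette_tab (a point): Middle of the shorter cassette's grip tab, 40 mm above its centre: the tab is 44 mm long (x), 14 mm thick (y) and rises 40 mm above the middle of the cassette's top (total height 120 mm). Home in the slot, it stands 37 mm above the deck.
- long_cassette_mid (a point): Centre (60 mm above its underside) of the longer cassette: same kind, thickness, height and tab, but 150 mm long (x): it does not fit. Loose, standing on the counter; leave it alone. The two cassettes may stand in either place.
- mug: Bystander: white ceramic mug, 76 mm wide, 90 mm high, in front of the unit near its spout. Origin at the centre of its underside.
- tin: Bystander: tin can, 74 mm wide, 85 mm high. Origin at the centre of its underside.
- bowl: Bystander: bowl, 110 mm wide, 50 mm high, behind the unit. Origin at the centre of its underside.
- sauce: Bystander: brown glass bottle, 60 mm wide, 170 mm high, on the right of the counter. Origin at the centre of its underside.
- cup: Bystander: white cup, 72 mm wide, 60 mm high, between the robot and the cassettes. Origin at the centre of its underside.
- jar: Bystander: glass jar with a lid, 84 mm wide, 120 mm high, on the right of the counter. Origin at the centre of its underside.
Not all that is in view belongs to the job. Leave any black look-alike of the part that bears short_cassette_mid alone.

How it is judged (in metres and radians):
On the way, in this order (a step that is already met when the one before it is completed fails the run):
1. the gate is slid aside, clear of the slot (45 mm or more) (value of joint gate above 0.045 m), for 0.2 s.
2. the shorter cassette is fully home in the slot while the gate is still aside (x of short_cassette_mid in the frame of slot_mouth between -0.006 and 0.006 m and y of short_cassette_mid in the frame of slot_mouth between -0.006 and 0.006 m and z of short_cassette_mid in the frame of slot_mouth below -0.019 m and angle between short_cassette_mid's own z axis and vertical below 0.07 rad and angle between the x axis of short_cassette_mid and the x axis of slot_mouth, either way round below 0.1 rad and value of joint gate above 0.035 m), for 0.2 s.
3. the gate is slid shut again (within 5 mm) over the seated cassette (x of short_cassette_mid in the frame of slot_mouth between -0.006 and 0.006 m and y of short_cassette_mid in the frame of slot_mouth between -0.006 and 0.006 m and z of short_cassette_mid in the frame of slot_mouth below -0.019 m and angle between short_cassette_mid's own z axis and vertical below 0.07 rad and angle between the x axis of short_cassette_mid and the x axis of slot_mouth, either way round below 0.1 rad and value of joint gate below 0.005 m), for 0.2 s.
At the end, for the whole second after the job is handed in: The shorter cassette sits fully home in the slot (within 6 mm of the slot's centre, its centre at least 19 mm below the mouth, upright and along the slot), at rest and released, and the gate is shut to within 5 mm (all of step 3 and linear speed of short_cassette below 0.02 m/s); the robot touches nothing.
It fails at once if the shorter cassette is dropped (falls free faster than 0.8 m/s, a fall of more than about 30 mm) (linear speed of short_cassette above 0.8 m/s and contact force between the fingers and short_cassette below 0.5 N).
It fails at once if the longer cassette or another bystander is moved by more than 30 mm (distance of any of long_cassette_mid, mug, tin, bowl, sauce, cup, jar from where it was at the start of the episode above 0.03 m).
It also fails if it takes over 70 s, if anything falls off the work surface, if the arm or the gripper's body presses on something with over 40 N, if the wrist force passes 120 N, or if a joint passes its speed limit or range.

ROBOT

A 6-joint arm with a two-finger parallel gripper is mounted at the origin on the work surface. World frame = base frame: x ahead of the robot, y to its left, z up, the work surface at z = 0. Lengths are in mm, angles in rad, forces in N, time in s.
With the tool pointing down it reaches from about 350 to 1000 mm from the base axis. Payload 7.1 kg.
Tool frame: the origin (TCP) lies between the finger pads; the fingertips stand 17 mm ahead of it and the grasp point (between the pads) lies 2 mm behind it (arm.tips_ahead is the distance from the TCP to the fingertips, in mm); z points along the fingers, y is the direction in which the jaws open and shut (so a half turn about z gives the same grasp; the last joint's range is limited). The gripper opens to 85 mm and grips with 20 to 120 N. Pads are 22 mm wide; open, the fingers measure 114 mm over their backs; the gripper's body (76 mm by 85 mm) begins 54 mm behind the grasp point. The pads swing forward as they close: fully open they stand 13 mm farther back than shut.
Start: joints at [-1.194, 0.423, 1.63, -0, 1.089, -0.019], TCP at [240.982, -576.656, 248.319] pointing down, gripper open.
Joint ranges: [-3, 3], [-0.9, 2.11], [0.09, 2.58], [-1.31, 4.45], [0.11, 2.69], [-2.54, 2.54]. Speed limits (rad/s): [2.39, 2.39, 3.01, 3.14, 3.14, 3.14].

INTERFACE

Orientations are given as a 3x3 rotation matrix whose columns are the frame's x, y, z axes.
In Python, from workcell import readout, grab_frame, ticket, arm gives the robot as it stands. The module is installed in compiled form; this text tells all that it offers.
- The arm moves only by the tool step_arm, never from a script. Its argument "commands" is a list of rows, each a list of 4 numbers: the shift along the world's x, y, z in m, then the turn about the world's z in degrees. A call has 1 to 12 rows; each row is the pose to reach, as a shift and turn from the pose commanded when the call began; what a row does not reach only later rows make up. A row lasts 1/8 s, in which the tool goes at most 62.5 mm and 10.7 degrees, less where a joint would pass 70% of its speed; a pose out of reach is approached as far as the arm can. A call with a gripper value outside its range is refused whole. "fingers" is the closure, from -1 (fully open) to 1 (shut), so that 0 is half open, set as the call begins (left out, the last holds). The fingers move at their own pace and stop on an object; "newtons" is the grip in N (left out, the last holds). Time passes only in rows, so rows that repeat a pose let the fingers close. It gives the time, the measured TCP pose, the force and the opening at its end, in the units of the state.
- readout.get_state(): the state, without advancing time (a new reading comes with each control period).
- grab_frame(name): name is "side" or "top" or "wrist"; returns a dict with "color" (480x640x3 uint8, red, green, blue), "fx", "fy", "cx", "cy" (pixels), "dist_coeffs" ([k1, k2, p1, p2, k3] as OpenCV has them; the pictures are not rectified), "xyz" and "orientation" of the camera in the world. Camera axes: x right, y up, looking along -z (the intrinsics and any distortion apply to the point x, -y, -z); pixel columns grow to the right and rows downward; lengths in mm; the calibration is good to about 2 mm. A picture is of the moment at which its call begins. There is no depth.
- ticket.sign_off(): hands the job in, once; it reports no verdict.
The state is a dict: "clock": time; "joint_positions": joint angles; "qd": joint speeds; "tau": joint torques, N m; "eef_pos": TCP position; "orientation": TCP orientation; "force": force on the tool from outside, world axes, zero at the start; "moment": the same for the moment, N m; "grip_width": finger opening in mm.
Only numpy, scipy, OpenCV 4.12 (cv2) and the standard library are available. Lean on these libraries where they do the work, as an engineer would, in place of code of your own. Each camera call takes 0.05 s, during which the arm holds its last target.

## Working session

There is one attempt and no reset: what is moved stays moved. The work goes in short steps, Python scripts to look and compute and a tool call to move; the robot and the scene stay as the last step left them, time stands still between calls to the robot, and variables do not carry over. Pictures are saved under pics/ and viewed, and the job is handed in when it is done.

Besides the shell and the picture viewer there is one more tool, called after "Request:" as a command line: name --pt "numbers of a row" for each row, then --argument value for the rest. step_arm: Moves the arm, as the interface text tells. Its arguments: {"type":"object","properties":{"commands":{"type":"array","items":{"type":"array","items":{"type":"number"}}},"fingers":{"type":"number"},"newtons":{"type":"number"}},"required":["commands"]}

```bash
mkdir -p pics; cat > h.py <<'E'
import numpy as np, cv2
from workcell import readout, grab_frame, ticket, arm
def snap(n,f):
    g=grab_frame(n); cv2.imwrite('pics/'+f,cv2.cvtColor(g['color'],cv2.COLOR_RGB2BGR))
    np.save('pics/'+f[:-4]+'.npy',{k:g[k] for k in g},allow_pickle=True); return g
def load(f): return np.load('pics/'+f+'.npy',allow_pickle=True).item()
def K(g): return np.array([[g['fx'],0,g['cx']],[0,g['fy'],g['cy']],[0,0,1.]])
def ray(g,uv):
    p=cv2.undistortPoints(np.array([[uv]],float),K(g),np.array(g['dist_coeffs'],float))[0,0]
    return np.array(g['orientation'])@np.array([p[0],-p[1],-1.])
def atz(g,uv,z):
    d=ray(g,uv);c=np.array(g['xyz'],float);return c+d*(z-c[2])/d[2]
def proj(g,P):
    R=np.array(g['orientation']);q=(np.atleast_2d(P)-np.array(g['xyz']))@R
    q=q*[1,-1,-1]
    return cv2.projectPoints(q.reshape(-1,1,3),np.zeros(3),np.zeros(3),K(g),np.array(g['dist_coeffs'],float))[0][:,0]
E
python3 - <<'E'
from h import *
for n in ['top','side','wrist']:
    g=snap(n,n+'0.png'); print(n,g['fx'],g['xyz'],np.round(g['orientation'],3).tolist(),g['dist_coeffs'])
print(readout.get_state(),arm.tips_ahead)
E
```

```text
top 490.69438229703104 [ 405.43409775 -169.82661798 1282.92300311] [[-0.007, 0.994, -0.106], [-1.0, -0.008, -0.003], [-0.004, 0.106, 0.994]] [-0.02844106  0.          0.          0.          0.        ]
side 561.33750269639 [-28.83504692 681.51646817 876.25300007] [[-0.832, 0.337, -0.44], [-0.555, -0.508, 0.659], [-0.002, 0.793, 0.61]] [-0.15057906  0.          0.          0.          0.        ]
wrist 422.637081266412 [ 315.99183677 -544.69788804  373.15509662] [[0.386, 0.875, 0.292], [-0.922, 0.367, 0.121], [-0.001, -0.316, 0.949]] [-0.07142318  0.          0.          0.          0.        ]
{'clock': 0.15, 'joint_positions': array([-1.19404558e+00,  4.23678363e-01,  1.63048129e+00,  1.83444161e-05,
        1.08863529e+00, -1.89964706e-02]), 'qd': array([-0.00065825, -0.00255933, -0.00237715, -0.00040229, -0.00102775,
        0.00012558]), 'tau': array([-9.49960690e-05, -5.57767045e+01, -2.82016808e+01, -5.06596689e-05,
        4.83449228e-03, -2.43185472e-07]), 'eef_pos': array([ 240.81932161, -576.30939515,  247.72913728]), 'orientation': array([[ 9.22712064e-01,  3.85489643e-01, -4.27212274e-04],
       [ 3.85489877e-01, -9.22711380e-01,  1.12395108e-03],
       [ 3.90778724e-05, -1.20176923e-03, -9.99999277e-01]]), 'force': array([-0.67121771,  0.3936178 ,  0.54583168]), 'moment': array([-0.00295545,  0.01512908,  0.01753589]), 'grip_width': 85.15533278388094} 17.0
```

View pics/top0.png

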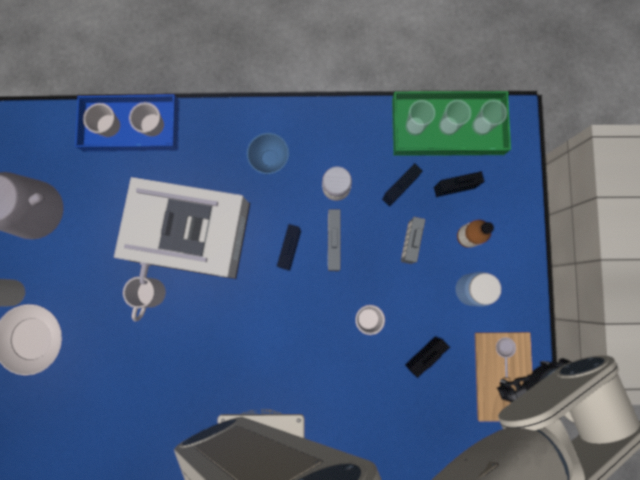

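View pics/side0.png

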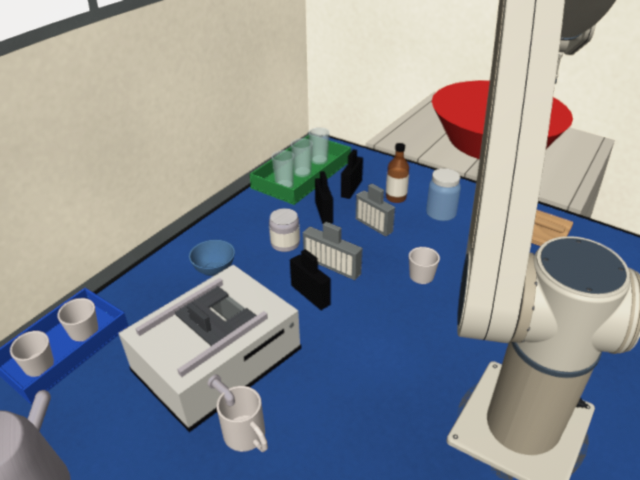

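View pics/wrist0.png

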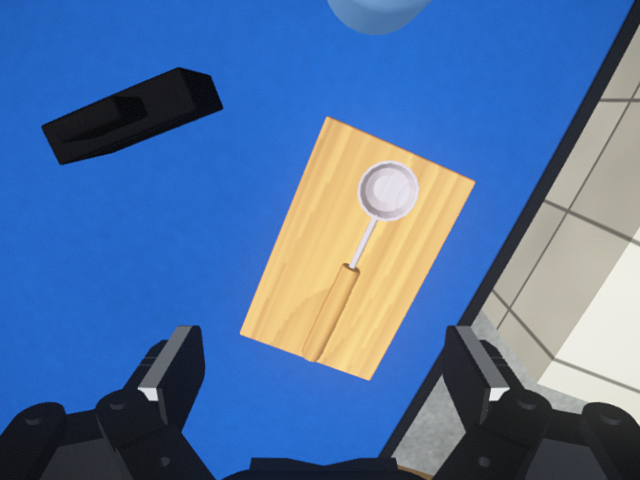

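```bash
python3 - <<'E'
import cv2,numpy as np
a=cv2.imread('pics/top0.png')
c1=cv2.resize(a[165:290,105:255],None,fx=5,fy=5,interpolation=cv2.INTER_CUBIC)[:600]
c2=cv2.resize(a[150:290,270:470],None,fx=4,fy=4,interpolation=cv2.INTER_CUBIC)
b=cv2.imread('pics/side0.png')
c3=cv2.resize(b[260:430,110:310],None,fx=3.5,fy=3.5,interpolation=cv2.INTER_CUBIC)
for i,c in enumerate([c1,c2,c3]): cv2.imwrite(f'pics/c{i}.png',c); print(c.shape)
E
```

```text
(600, 750, 3)
(560, 800, 3)
(595, 700, 3)
```

View pics/c0.png

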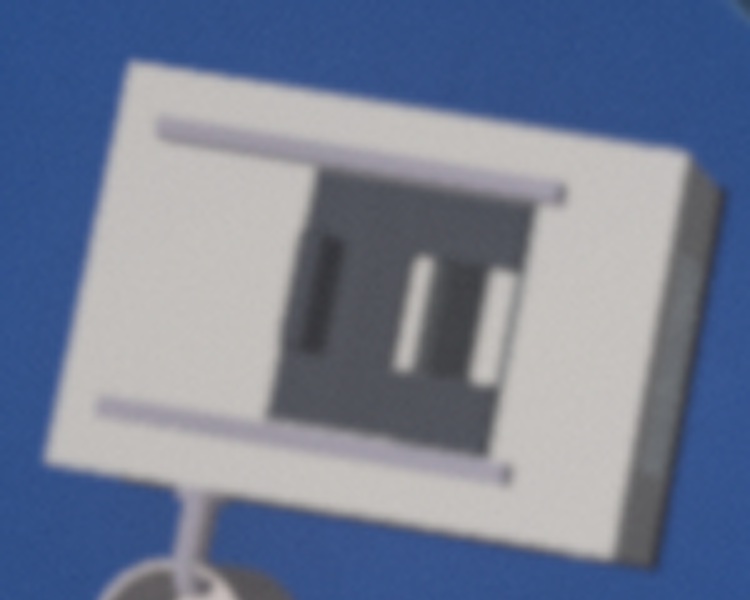

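View pics/c1.png

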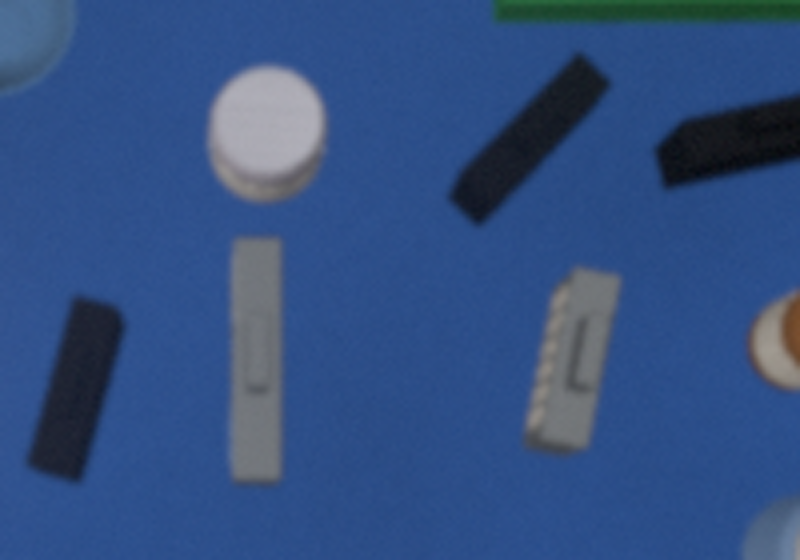

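View pics/c2.png

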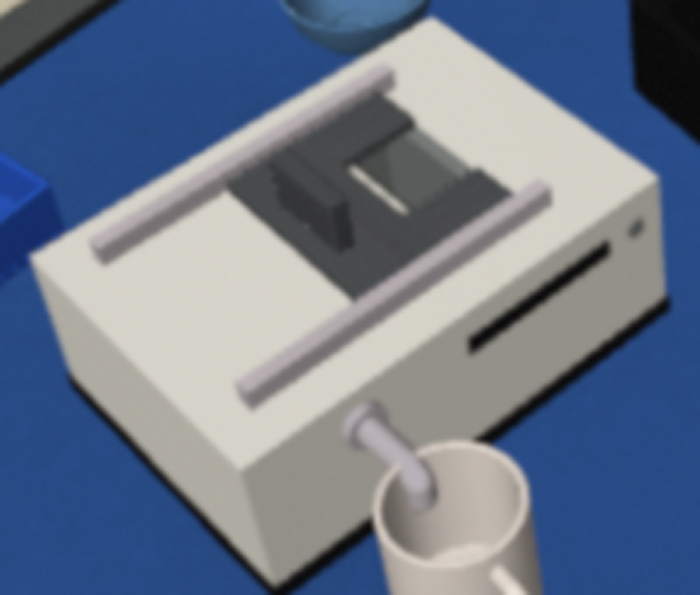

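```bash
python3 - <<'E'
from h import *
g=load('top0');s=load('side0')
def fit(mod,uvz):
    P=np.array([atz(g,(u,v),z)[:2] for u,v,z in uvz]);M=np.array(mod,float)
    pc,mc=P.mean(0),M.mean(0);H=(M-mc).T@(P-pc);a=np.arctan2(H[0,1]-H[1,0],H[0,0]+H[1,1])
    R=np.array([[np.cos(a),-np.sin(a)],[np.sin(a),np.cos(a)]]);t=pc-R@mc
    print(np.round(t,1),np.degrees(a).round(2),'res',np.round(P-(M@R.T+t),1).tolist());return R,t,a
f=lambda L,ox,oy,k,z:[(x/k+ox,y/k+oy,z) for x,y in L]
print('unit');R,t,a=fit([(100,140),(100,-140),(-100,-140),(-100,140)],f([(131,62),(688,152),(612,562),(45,462)],105,165,5,110))
sm=t+R@[0,-50];print('slot',sm)
e3=lambda x,y:(x/3.5+110,y/3.5+260)
for p in [(32,258),(433,17),(658,178),(242,470)]: print('side corner',atz(s,e3(*p),110)[:2].round(1))
for x,y in [(100,140),(100,-140),(-100,-140),(-100,140)]: print('  exp',(t+R@[x,y]).round(1))
print('short');fit([(55,15),(55,-15),(-55,-15),(-55,15)],f([(574,268),(620,275),(589,452),(539,447)],270,150,4,80))
fit([(75,15),(75,-15),(-75,-15),(-75,15)],f([(232,238),(282,238),(282,482),(232,482)],270,150,4,80))
# tab top in top image and side
print('tabs short', atz(g,(270+581/4,150+353/4),120), 'handle top', atz(g,(105+327/5,165+295/5),155))
h=atz(g,(105+322/5,165+295/5),155)[:2]; print('handle in slot frame',R.T@(h-sm))
# gate: -y prong edge at z119
for p in [(536,205),(489,457),(316,170),(269,418)]:
    print('gate corner', R.T@(atz(g,(105+p[0]/5,165+p[1]/5),119)[:2]-sm))
b=cv2.imread('pics/side0.png');c=cv2.resize(b[170:320,270:420],None,fx=4,fy=4,interpolation=cv2.INTER_CUBIC);cv2.imwrite('pics/c3.png',c)
E
```

```text
unit
[574.5 187.6] -10.01 res [[-0.1, -0.3], [0.9, 0.5], [-1.1, 0.0], [0.2, -0.2]]
slot [565.76641788 138.36770025]
side corner [694.5 311.8]
side corner [646.6  36.6]
side corner [451.1  72. ]
side corner [499.5 345.4]
  exp [697.3 308.1]
  exp [648.6  32.4]
  exp [451.6  67.1]
  exp [500.3 342.9]
short
[ 540.3 -389.3] -11.67 res [[0.6, -1.0], [2.0, -0.1], [0.1, -0.1], [-2.7, 1.2]]
[ 542.4 -189.6] -0.54 res [[0.7, 0.5], [0.8, -0.5], [-0.7, -0.3], [-0.8, 0.3]]
tabs short [ 540.07897235 -382.3308706   120.        ] handle top [574.00956861 193.10667171 155.        ]
handle in slot frame [-1.78630761 57.65393252]
gate corner [ 61.62990414 -23.55015999]
gate corner [-61.78678881 -24.61818311]
gate corner [60.89601609 85.23495953]
gate corner [-61.0458053   83.37941379]
```

View pics/c3.png

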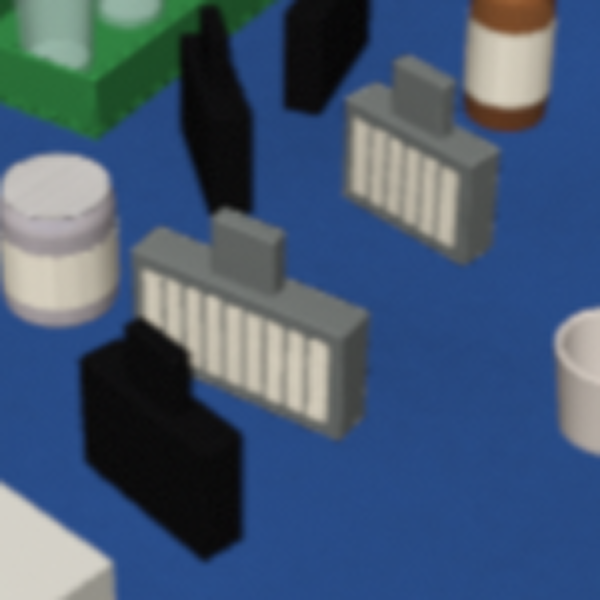

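Candidates for the short cassette in the top view are two grey ones, at (413,240) and (334,240). There are also black look-alikes at (289,247), (402,184), (459,183) and (427,356). The fitted outlines and the close crop show (413,240) is the 110 mm cassette with a grey tab and white pleats, so it is the short one. (334,240) is 150 mm, the long one. The gate looks shut, with its handle at about (165,223). I'll go to a viewing pose above the unit.

Request:
step_arm --pt "0.16 0.37 0.1 -16" --pt "0.33 0.747 0.102 -32.7" --pt "0.33 0.747 0.102 -32.7" --pt "0.33 0.747 0.102 -32.7" --pt "0.33 0.747 0.102 -32.7" --pt "0.33 0.747 0.102 -32.7" --pt "0.33 0.747 0.102 -32.7" --pt "0.33 0.747 0.102 -32.7" --pt "0.33 0.747 0.102 -32.7" --pt "0.33 0.747 0.102 -32.7" --pt "0.33 0.747 0.102 -32.7" --pt "0.33 0.747 0.102 -32.7" --fingers -1 --newtons 40

```text
clock: 1.65
eef_pos: [540.9, 103.5, 341.9]
orientation: [[0.985, -0.174, 0.0], [-0.174, -0.985, -0.0], [0.0, 0.0, -1.0]]
force: [0.4, -0.0, 0.3]
grip_width: 85.7
```

Request:
step_arm --pt "0 0 0 0" --pt "0 0 0 0" --pt "0 0 0 0"

```text
clock: 2.02
eef_pos: [539.9, 100.2, 341.3]
orientation: [[0.984, -0.175, -0.001], [-0.175, -0.984, -0.0], [-0.001, 0.001, -1.0]]
force: [-0.0, 0.3, 0.1]
grip_width: 85.3
```

```bash
python3 - <<'E'
from h import *
g=snap('wrist','w1.png');s=readout.get_state();print(s['eef_pos'],g['xyz'])
E
```

```text
[539.9830159  100.12665542 341.45471626] [620.12411975  86.35343491 466.80285311]
```

View pics/w1.png

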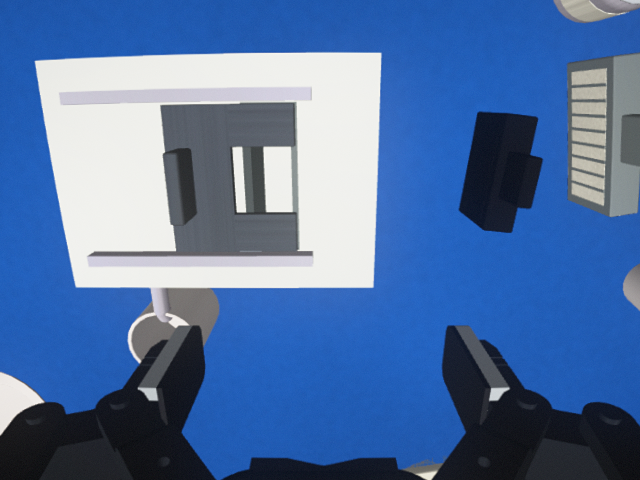

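```bash
python3 - <<'E'
import cv2
a=cv2.imread('pics/w1.png')
cv2.imwrite('pics/c4.png',cv2.resize(a[80:280,140:340],None,fx=3,fy=3,interpolation=cv2.INTER_CUBIC))
cv2.imwrite('pics/c5.png',cv2.resize(a[40:300,20:400],None,fx=2,fy=2,interpolation=cv2.INTER_CUBIC))
E
```

```text
(no output)
```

View pics/c4.png

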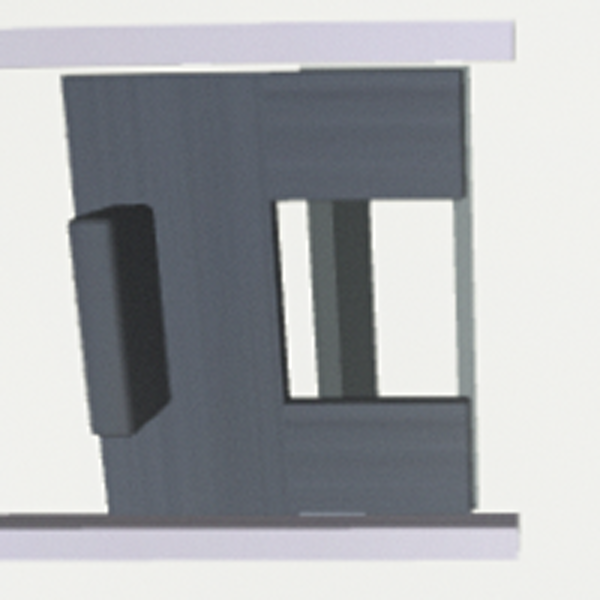

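View pics/c5.png

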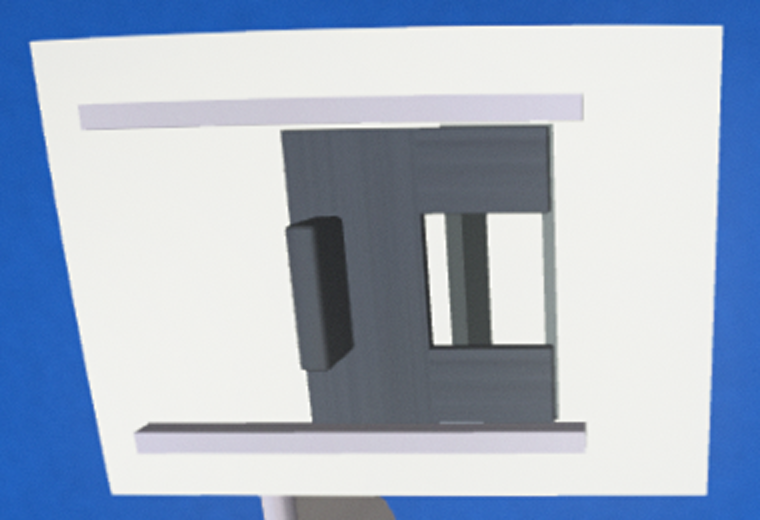

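```bash
cat >> h.py <<'E'
def fit(g,mod,uv,z):
    P=np.array([atz(g,p,z)[:2] for p in uv]);M=np.array(mod,float)
    pc,mc=P.mean(0),M.mean(0);H=(M-mc).T@(P-pc);a=np.arctan2(H[0,1]-H[1,0],H[0,0]+H[1,1])
    R=np.array([[np.cos(a),-np.sin(a)],[np.sin(a),np.cos(a)]]);t=pc-R@mc
    print(np.round(t,1),np.degrees(a).round(2),'res',np.round(P-(M@R.T+t),1).tolist());return R,t,a
E
python3 - <<'E'
from h import *
g=load('w1')
R,t,a=fit(g,[(100,140),(100,-140),(-100,-140),(-100,140)],[(35,61),(381,52.5),(373.5,287),(75.5,287)],110)
sm=t+R@[0,-50];print('slot',sm)
q=lambda x,y:(x/3+140,y/3+80)
h=atz(g,q(101,326),155)[:2];print('handle',h,R.T@(h-sm))
for n,p,z in [('notch near',(275,200),119),('notch',(285,400),119),('prong',(463,197),119),('prong2',(470,400),119),('flare+',(310,300),110),('flare-',(472,300),110),('rail+x outer top end',(516,22),124),('rail-x',(519,530),124),('rail-x',(519,558),124)]:
    print(n,(R.T@(atz(g,q(*p),z)[:2]-sm)).round(1))
E
```

```text
[577.2 189.5] -9.86 res [[-0.2, -0.1], [-0.0, 0.1], [0.1, -0.3], [0.2, 0.4]]
slot [568.66097205 140.20008197]
handle [581.47891695 207.16534415] [ 1.15946321 68.17112068]
notch near [28.4 29.8]
notch [-27.3  30.7]
prong [ 28.7 -21.1]
prong2 [-27.6 -21.7]
flare+ [-0.4 23.6]
flare- [ -0.7 -22.3]
rail+x outer top end [ 73.3 -35.9]
rail-x [-64.8 -35.2]
rail-x [-73.4 -35.1]
```

Request:
step_arm --pt "0.0415 0.107 -0.07 0" --pt "0.0415 0.107 -0.13 0" --pt "0.0415 0.107 -0.16 0" --pt "0.0415 0.107 -0.199 0" --pt "0.0415 0.107 -0.199 0" --pt "0.0415 0.107 -0.199 0"

```text
clock: 2.82
eef_pos: [583.1, 207.8, 144.6]
orientation: [[0.985, -0.175, 0.002], [-0.175, -0.985, 0.001], [0.002, -0.001, -1.0]]
force: [-0.3, -0.3, 0.2]
grip_width: 85.7
```

```bash
python3 - <<'E'
from h import *
g=snap('wrist','w2.png');s=readout.get_state();print(s['eef_pos'],g['xyz'],s['force'])
E
```

```text
[583.64157822 208.05022974 145.4680545 ] [662.98732024 193.82917492 270.25791912] [-0.3117694  -0.40707863  1.39961691]
```

View pics/w2.png

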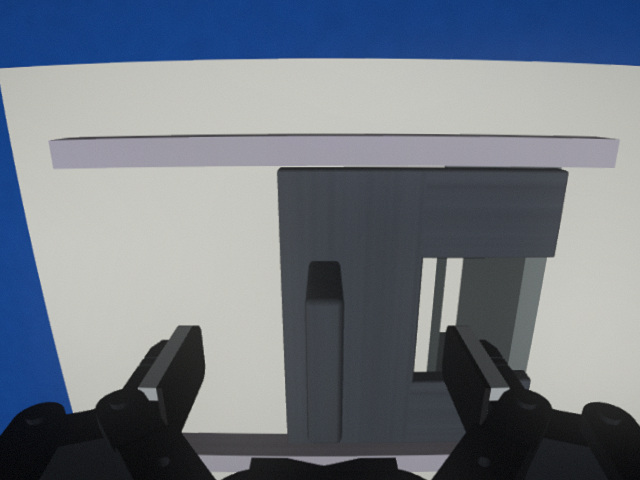

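The handle sits at column 324, centred between the pads at 203 and 447. Closing.

Request:
step_arm --pt "0 0 0 0" --pt "0 0 0 0" --pt "0 0 0 0" --pt "0 0 0 0" --pt "0 0 0 0" --pt "0 0 0 0" --fingers 1 --newtons 40

```text
clock: 3.62
eef_pos: [582.1, 208.5, 143.0]
orientation: [[0.985, -0.174, 0.0], [-0.174, -0.985, -0.0], [0.0, -0.0, -1.0]]
force: [-1.5, -1.1, 5.4]
grip_width: 11.4
```

Request:
step_arm --pt "0.0017 0.0098 0 0" --pt "0.0035 0.0197 0 0" --pt "0.0052 0.0295 0 0" --pt "0.0069 0.0394 0 0" --pt "0.0086 0.0492 0 0" --pt "0.0097 0.0552 0 0" --pt "0.0106 0.0601 0 0" --pt "0.0106 0.0601 0 0" --pt "0.0106 0.0601 0 0" --pt "0.0106 0.0601 0 0"

```text
clock: 4.88
eef_pos: [592.2, 266.2, 142.9]
orientation: [[0.985, -0.174, -0.002], [-0.174, -0.985, -0.004], [-0.001, 0.004, -1.0]]
force: [-3.6, -11.7, 8.5]
grip_width: 11.3
```

```bash
python3 - <<'E'
from h import *
g=snap('wrist','w3.png');g=snap('top','t3.png');s=readout.get_state();print(s['eef_pos'],s['force'],s['grip_width'])
E
```

```text
[592.17054968 266.25312306 142.95339845] [ -3.02273026 -11.51566813   9.84768972] 11.461058274873256
```

View pics/w3.png

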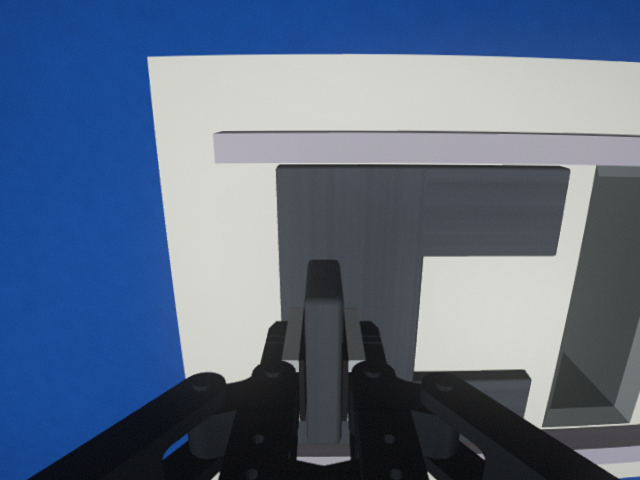

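Request:
step_arm --pt "0 0 0 0" --pt "0 0 0 0" --pt "0 0 0 0" --pt "0 0 0.05 0" --pt "0 0 0.1 0" --pt "-0.02 -0.06 0.15 0" --pt "-0.043 -0.129 0.157 0" --pt "-0.043 -0.129 0.157 0" --pt "-0.043 -0.129 0.157 0" --pt "-0.043 -0.129 0.157 0" --fingers -1

```text
clock: 6.22
eef_pos: [549.9, 140.2, 299.5]
orientation: [[0.985, -0.174, 0.0], [-0.174, -0.985, 0.0], [0.0, -0.0, -1.0]]
force: [0.6, -0.6, -1.2]
grip_width: 85.6
```

```bash
python3 - <<'E'
from h import *
g=snap('wrist','w4.png');s=readout.get_state();print(s['eef_pos'],s['force'],s['grip_width'])
E
```

```text
[549.90380672 140.46257926 299.30145469] [ 0.15708201  0.31230096 -0.38291523] 85.7232234287453
```

View pics/w4.png

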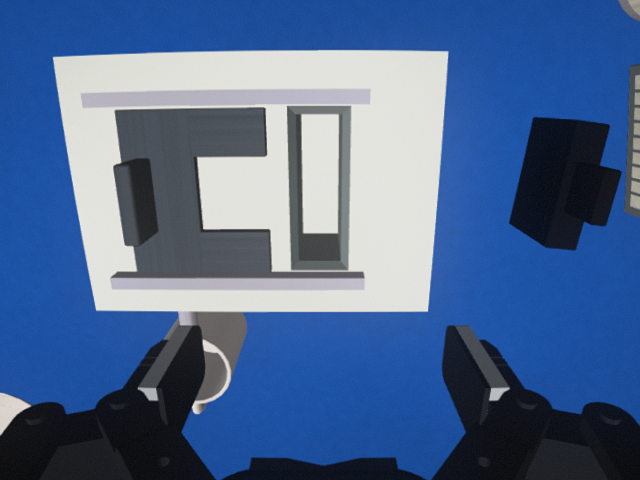

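```bash
python3 - <<'E'
from h import *
g=load('w4')
fit(g,[(100,90+100),(100,-90),(-100,-90),(-100,190)],[(53.5,57),(448,51),(428,311),(96,310)],110)
fit(g,[(63,23),(63,-23),(-63,-23),(-63,23)],[(287.5,106.5),(351,106.5),(348.5,270),(291,270)],110)
a=cv2.imread('pics/w4.png')
cv2.imwrite('pics/c6.png',cv2.resize(a[90:290,270:370],None,fx=3,fy=3,interpolation=cv2.INTER_CUBIC))
E
```

```text
[568.8 140.1] -9.91 res [[-0.3, -0.3], [0.1, 0.3], [-0.0, -0.1], [0.2, 0.1]]
[568.4 140.1] -9.96 res [[-0.4, -0.3], [-0.3, 0.4], [0.4, -0.1], [0.4, -0.0]]
```

View pics/c6.png

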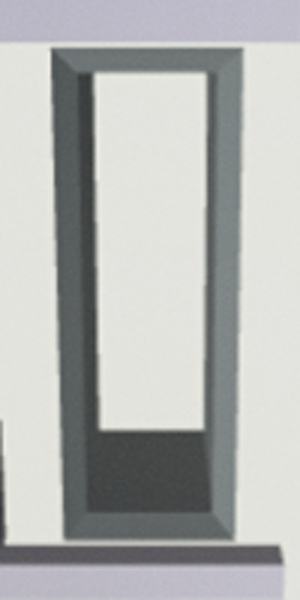

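Request:
step_arm --pt "-0.03 -0.06 0 0" --pt "-0.03 -0.12 0 0" --pt "-0.03 -0.18 0 0" --pt "-0.03 -0.24 0 0" --pt "-0.03 -0.3 0 0" --pt "-0.03 -0.36 0 0" --pt "-0.03 -0.42 0 0" --pt "-0.03 -0.48 0 0" --pt "-0.03 -0.52 0 0" --pt "-0.03 -0.52 0 0" --pt "-0.03 -0.52 0 0" --pt "-0.03 -0.52 0 0"

```text
clock: 7.78
eef_pos: [520.1, -378.9, 299.4]
orientation: [[0.985, -0.172, -0.0], [-0.172, -0.985, 0.001], [-0.0, -0.001, -1.0]]
force: [0.4, 0.5, -0.1]
grip_width: 85.4
```

```bash
python3 - <<'E'
from h import *
g=snap('wrist','w5.png');s=readout.get_state();print(s['eef_pos'],s['joint_positions'])
a=cv2.imread('pics/w5.png')
E
```

```text
[ 520.08916392 -379.02000782  299.65332553] [-6.48331456e-01  4.00081180e-01  1.54018615e+00  1.72257762e-04
  1.20161295e+00  1.09549285e+00]
```

View pics/w5.png

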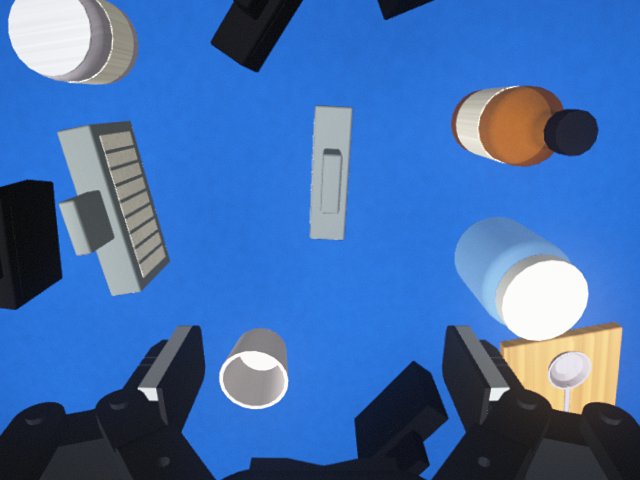

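```bash
python3 - <<'E'
from h import *
a=cv2.imread('pics/w5.png')
cv2.imwrite('pics/c7.png',cv2.resize(a[95:250,280:380],None,fx=3.8,fy=3.8,interpolation=cv2.INTER_CUBIC))
E
```

```text
(no output)
```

View pics/c7.png

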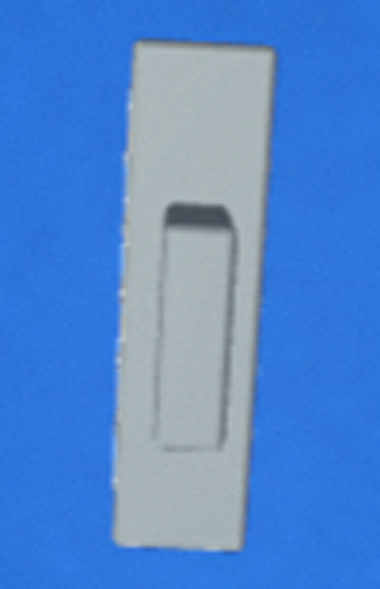

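```bash
python3 - <<'E'
from h import *
g=load('w5')
q=lambda L:[(x/3.8+280,y/3.8+95) for x,y in L]
fit(g,[(55,15),(55,-15),(-55,-15),(-55,15)],q([(135,42),(273,46),(243,549),(114,545)]),80)
fit(g,[(22,7),(22,-7),(-22,-7),(-22,7)],q([(165,228),(235,230),(222,450),(157,450)]),120)
E
```

```text
[ 545.2 -388.7] -12.43 res [[-1.1, -0.6], [-0.3, 0.8], [1.0, 0.3], [0.4, -0.5]]
[ 544.8 -388.7] -12.12 res [[-0.8, -0.3], [-0.5, 0.5], [1.0, 0.5], [0.3, -0.7]]
```

Request:
step_arm --pt "0.025 -0.0097 -0.05 -2.3" --pt "0.025 -0.0097 -0.1 -2.3" --pt "0.025 -0.0097 -0.15 -2.3" --pt "0.025 -0.0097 -0.18 -2.3" --pt "0.025 -0.0097 -0.1945 -2.3" --pt "0.025 -0.0097 -0.1945 -2.3" --pt "0.025 -0.0097 -0.1945 -2.3"

```text
clock: 8.7
eef_pos: [545.6, -390.6, 106.8]
orientation: [[0.977, -0.213, 0.002], [-0.213, -0.977, -0.002], [0.002, 0.001, -1.0]]
force: [0.5, -0.7, 1.1]
grip_width: 85.5
```

```bash
python3 - <<'E'
from h import *
g=snap('wrist','w6.png');s=readout.get_state();print(s['eef_pos'],s['force'])
E
```

```text
[ 545.60385421 -390.77305824  107.02024519] [ 0.09530385 -0.48433056  0.23769723]
```

View pics/w6.png

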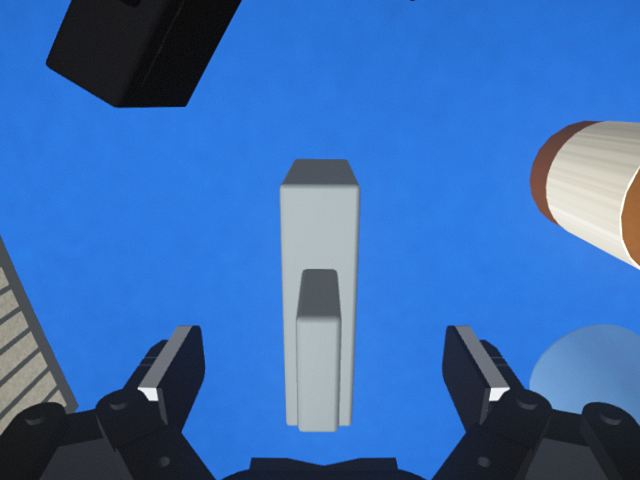

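Request:
step_arm --pt "0 0.001 -0.001 0" --pt "0 0.001 -0.001 0"

```text
clock: 9.0
eef_pos: [544.8, -389.3, 104.8]
orientation: [[0.977, -0.213, 0.001], [-0.213, -0.977, -0.001], [0.001, 0.0, -1.0]]
force: [-0.9, -0.0, 0.4]
grip_width: 85.6
```

Request:
step_arm --pt "0 0 0 0" --pt "0 0 0 0" --pt "0 0 0 0" --pt "0 0 0 0" --pt "0 0 0 0" --pt "0 0 0 0" --fingers 1 --newtons 60

```text
clock: 9.75
eef_pos: [544.7, -389.2, 104.2]
orientation: [[0.977, -0.213, 0.0], [-0.213, -0.977, -0.0], [0.0, 0.0, -1.0]]
force: [0.1, 0.0, 1.8]
grip_width: 13.0
```

Request:
step_arm --pt "0 0 0.01 0" --pt "0 0 0.04 0" --pt "0 0 0.08 0" --pt "0 0 0.12 0" --pt "0 0 0.16 0" --pt "0 0 0.19 0" --pt "0 0 0.19 0" --pt "0 0 0.19 0"

```text
clock: 10.75
eef_pos: [543.9, -388.7, 292.8]
orientation: [[0.977, -0.213, -0.002], [-0.213, -0.977, 0.001], [-0.002, -0.001, -1.0]]
force: [-0.0, 0.1, -3.3]
grip_width: 13.2
```

```bash
python3 - <<'E'
from h import *
g=snap('wrist','w7.png');g=snap('side','s7.png');s=readout.get_state();print(s['eef_pos'],s['force'],s['grip_width'])
E
```

```text
[ 543.74141985 -388.56550423  292.01970123] [ 0.40369219  0.55646684 -2.30601379] 12.675278311313264
```

View pics/w7.png

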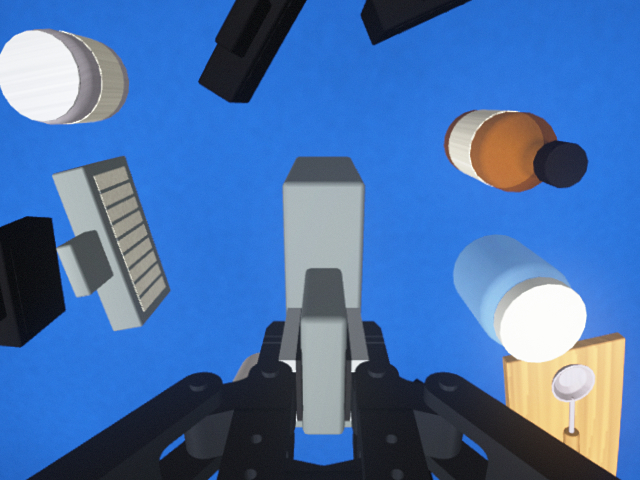

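```bash
python3 - <<'E'
from h import *
g=load('w7');T=np.array([543.74,-388.57]);a=np.radians(-12.3);R=np.array([[np.cos(a),-np.sin(a)],[np.sin(a),np.cos(a)]])
zt=292-24.2
for p in [(284.5,184.5),(364,184.5),(324.3,184.5)]: print((R.T@(atz(g,p,zt)[:2]-T)).round(1))
for p in [(303,318),(345,318),(304,432),(344,432)]: print('tab',(R.T@(atz(g,p,zt+40)[:2]-T)).round(1))
for p in [(297,159),(352,159)]: print('bot',(R.T@(atz(g,p,zt-80)[:2]-T)).round(1))
E
```

```text
[54.3 14.1]
[ 54.4 -14.4]
[54.3 -0.1]
tab [22.3  6.1]
tab [22.3 -6.2]
tab [-20.    6.5]
tab [-20.   -6.6]
bot [53.7 14.4]
bot [ 53.7 -15.2]
```

Request:
step_arm --pt "0.003 0.05 0 2.4" --pt "0.006 0.1 0 2.4" --pt "0.009 0.15 0 2.4" --pt "0.012 0.2 0 2.4" --pt "0.015 0.25 0 2.4" --pt "0.018 0.3 0 2.4" --pt "0.02 0.35 0 2.4" --pt "0.022 0.4 0 2.4" --pt "0.023 0.45 0 2.4" --pt "0.0248 0.49 0 2.4" --pt "0.0248 0.515 0 2.4" --pt "0.0248 0.5287 0 2.4"

```text
clock: 12.35
eef_pos: [568.7, 140.6, 292.8]
orientation: [[0.985, -0.171, -0.002], [-0.171, -0.985, -0.001], [-0.002, 0.001, -1.0]]
force: [0.1, -0.3, -1.6]
grip_width: 13.1
```

Request:
step_arm --pt "0 0 0 0" --pt "0 0 0 0" --pt "0 0 0 0" --pt "0 0 0 0"

```text
clock: 12.85
eef_pos: [569.5, 138.8, 294.2]
orientation: [[0.985, -0.173, 0.0], [-0.173, -0.985, -0.0], [0.0, 0.0, -1.0]]
force: [0.5, 0.3, -1.9]
grip_width: 13.0
```

```bash
python3 - <<'E'
from h import *
g=snap('wrist','w8.png');s=readout.get_state();print(s['eef_pos'],s['force'],s['grip_width'],np.degrees(np.arctan2(s['orientation'][1,0],s['orientation'][0,0])))
E
```

```text
[569.47898432 138.93691004 294.24410081] [ 0.19028003 -0.00642655 -1.83088178] 13.43214279288049 -9.971402639152803
```

View pics/w8.png

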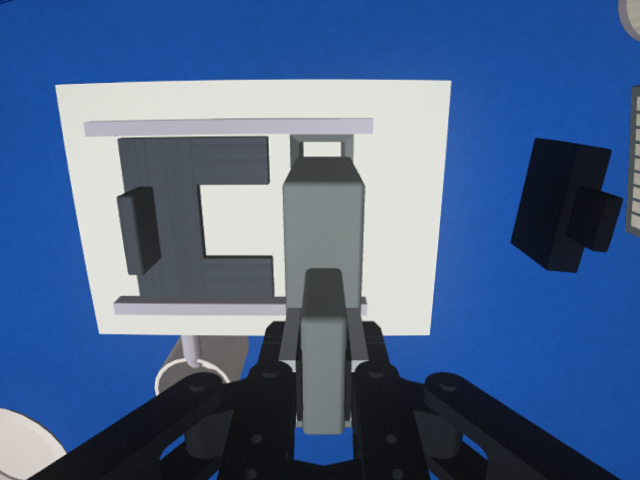

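Request:
step_arm --pt "-0.0009 0.0012 -0.02 0" --pt "-0.0009 0.0012 -0.05 0" --pt "-0.0009 0.0012 -0.07 0" --pt "-0.0009 0.0012 -0.07 0" --pt "-0.0009 0.0012 -0.07 0"

```text
clock: 13.52
eef_pos: [569.1, 140.7, 225.0]
orientation: [[0.985, -0.173, 0.001], [-0.173, -0.985, 0.0], [0.001, -0.0, -1.0]]
force: [-0.4, -0.2, -2.8]
grip_width: 13.1
```

```bash
python3 - <<'E'
from h import *
g=snap('wrist','w9.png');g=snap('side','s9.png');s=readout.get_state();print(s['eef_pos'],s['force'],s['grip_width'])
a=cv2.imread('pics/s9.png');cv2.imwrite('pics/s9c.png',cv2.resize(a[200:400,120:320],None,fx=3,fy=3))
E
```

```text
[569.26733643 140.79633731 225.41129561] [ 0.71948383 -0.14446781 -0.93985329] 12.859141576302548
```

View pics/w9.png

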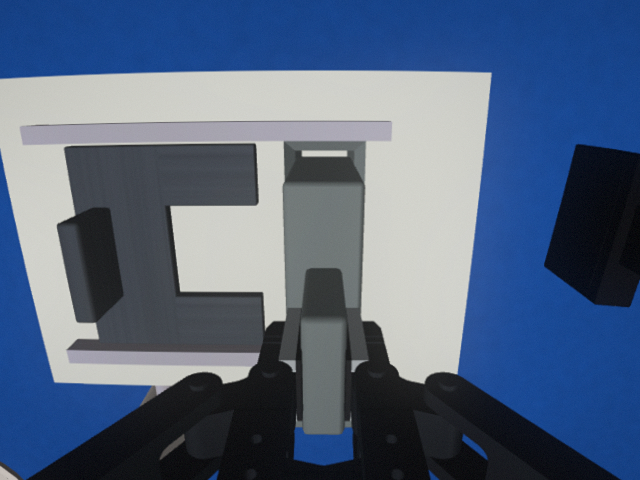

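View pics/s9c.png

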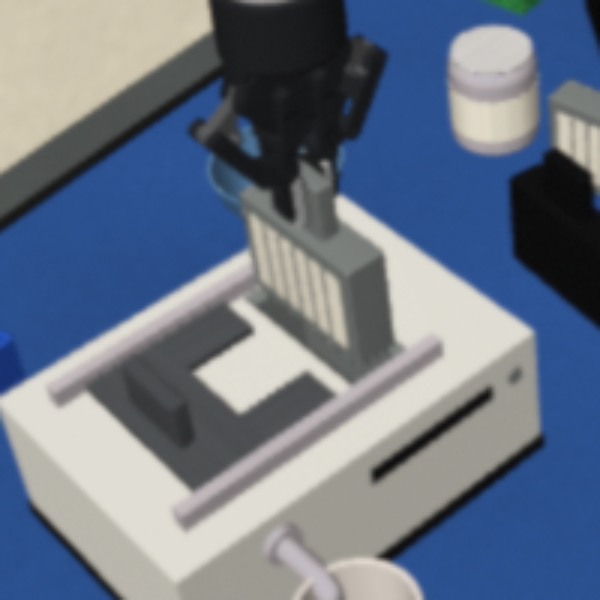

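Request:
step_arm --pt "-0.0005 -0.0006 -0.006 0" --pt "-0.0005 -0.0006 -0.012 0" --pt "-0.0005 -0.0006 -0.018 0" --pt "-0.0005 -0.0006 -0.024 0" --pt "-0.0005 -0.0006 -0.03 0" --pt "-0.0005 -0.0006 -0.03 0"

```text
clock: 14.38
eef_pos: [567.6, 140.1, 193.5]
orientation: [[0.985, -0.172, -0.001], [-0.172, -0.985, -0.0], [-0.001, 0.0, -1.0]]
force: [-0.7, -0.1, -2.1]
grip_width: 13.3
```

Request:
step_arm --pt "0.0005 0 -0.008 0" --pt "0.0005 0 -0.016 0" --pt "0.0005 0 -0.024 0" --pt "0.0005 0 -0.032 0" --pt "0.0005 0 -0.04 0" --pt "0.0005 0 -0.046 0" --pt "0.0005 0 -0.052 0" --pt "0.0005 0 -0.055 0" --pt "0.0005 0 -0.055 0" --pt "0.0005 0 -0.055 0"

```text
clock: 15.62
eef_pos: [568.7, 140.2, 139.4]
orientation: [[0.985, -0.172, 0.0], [-0.172, -0.985, 0.0], [0.0, -0.0, -1.0]]
force: [0.3, 0.5, -2.2]
grip_width: 13.2
```

Still free, with about 8 mm to go. I'll lower gently to contact.

Request:
step_arm --pt "0 0 -0.003 0" --pt "0 0 -0.005 0" --pt "0 0 -0.007 0" --pt "0 0 -0.0085 0" --pt "0 0 -0.0095 0" --pt "0 0 -0.0095 0" --pt "0 0 -0.0095 0"

```text
clock: 16.5
eef_pos: [568.5, 140.2, 131.1]
orientation: [[0.985, -0.172, 0.0], [-0.172, -0.985, 0.0], [0.0, -0.0, -1.0]]
force: [-4.7, -0.9, 13.1]
grip_width: 13.1
```

Request:
step_arm --pt "0 0 0 0" --pt "0 0 0 0" --pt "0 0 0 0" --pt "0 0 0 0" --pt "0 0 0.02 0" --pt "0 0 0.06 0" --pt "0 0 0.11 0" --pt "-0.02 0 0.16 0" --pt "-0.02 0 0.16 0" --pt "-0.02 0 0.16 0" --fingers -1

```text
clock: 17.75
eef_pos: [548.2, 140.1, 289.2]
orientation: [[0.985, -0.172, -0.0], [-0.172, -0.985, -0.0], [-0.0, 0.0, -1.0]]
force: [0.8, -0.6, 0.0]
grip_width: 85.1
```

```bash
python3 - <<'E'
from h import *
g=snap('wrist','w10.png');s=readout.get_state();print(s['eef_pos'],s['force'],s['grip_width'])
E
```

```text
[547.98691508 139.93428769 288.42886079] [ 0.12877     0.60204476 -0.49574411] 85.16374693401174
```

View pics/w10.png

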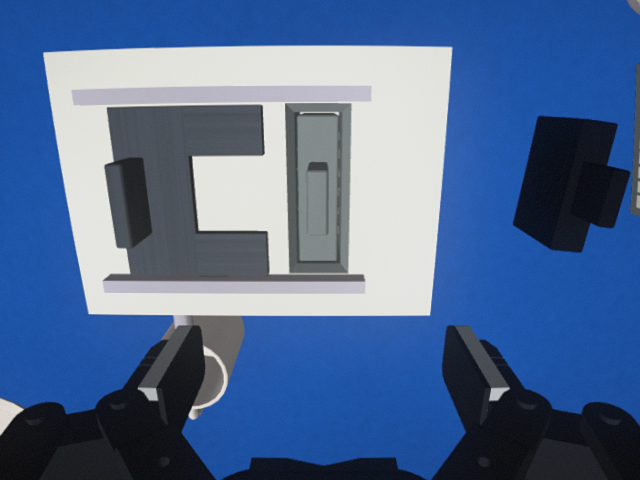

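Request:
step_arm --pt "0.02 0.06 -0.01 0" --pt "0.0437 0.1262 -0.03 0" --pt "0.0437 0.1262 -0.08 0" --pt "0.0437 0.1262 -0.12 0" --pt "0.0437 0.1262 -0.145 0" --pt "0.0437 0.1262 -0.145 0" --pt "0.0437 0.1262 -0.145 0" --pt "0.0437 0.1262 -0.145 0"

```text
clock: 18.8
eef_pos: [593.0, 266.5, 145.9]
orientation: [[0.985, -0.173, 0.002], [-0.173, -0.985, 0.001], [0.002, -0.001, -1.0]]
force: [0.3, 1.0, 0.2]
grip_width: 85.6
```

Request:
step_arm --pt "0 0 0 0" --pt "0 0 0 0" --pt "0 0 0 0" --pt "0 0 0 0" --pt "0 0 0 0" --pt "0 0 0 0" --fingers 1 --newtons 40

```text
clock: 19.55
eef_pos: [592.2, 266.1, 144.8]
orientation: [[0.985, -0.172, -0.0], [-0.172, -0.985, -0.0], [-0.0, 0.0, -1.0]]
force: [-0.8, -2.1, 2.8]
grip_width: 11.4
```

Gripped at 11.4 mm. Sliding shut along -y of the slot frame.

Request:
step_arm --pt "-0.0017 -0.0098 0 0" --pt "-0.0035 -0.0197 0 0" --pt "-0.0052 -0.0295 0 0" --pt "-0.0069 -0.0394 0 0" --pt "-0.0086 -0.0492 0 0" --pt "-0.0097 -0.0552 0 0" --pt "-0.0106 -0.0605 0 0" --pt "-0.0106 -0.0605 0 0" --pt "-0.0106 -0.0605 0 0"

```text
clock: 20.68
eef_pos: [581.8, 206.9, 144.9]
orientation: [[0.985, -0.173, 0.001], [-0.173, -0.985, 0.002], [0.001, -0.002, -1.0]]
force: [-1.0, 8.8, 3.4]
grip_width: 11.5
```

Request:
step_arm --pt "0 0.001 0 0" --pt "0 0.001 0 0" --pt "0 0.001 0 0" --pt "0 0.001 0 0" --pt "0 0.001 0.03 0" --pt "0 0.001 0.08 0" --pt "-0.02 -0.03 0.14 0" --pt "-0.035 -0.06 0.15 0" --pt "-0.035 -0.06 0.15 0" --pt "-0.035 -0.06 0.15 0" --pt "-0.035 -0.06 0.15 0" --fingers 0

```text
clock: 22.05
eef_pos: [546.6, 146.4, 293.6]
orientation: [[0.985, -0.172, -0.001], [-0.172, -0.985, -0.0], [-0.001, 0.0, -1.0]]
force: [0.0, -0.8, -0.2]
grip_width: 42.5
```

```bash
python3 - <<'E'
from h import *
g=snap('wrist','w11.png');g=snap('side','s11.png');s=readout.get_state();print(s['eef_pos'],s['force'],s['grip_width'])
a=cv2.imread('pics/w11.png');cv2.imwrite('pics/w11c.png',cv2.resize(a[40:310,60:460],None,fx=2,fy=2))
E
```

```text
[546.58018757 146.35009085 293.66292052] [ 0.39363193 -0.16131823 -1.08764184] 42.886535576749885
```

View pics/w11c.png

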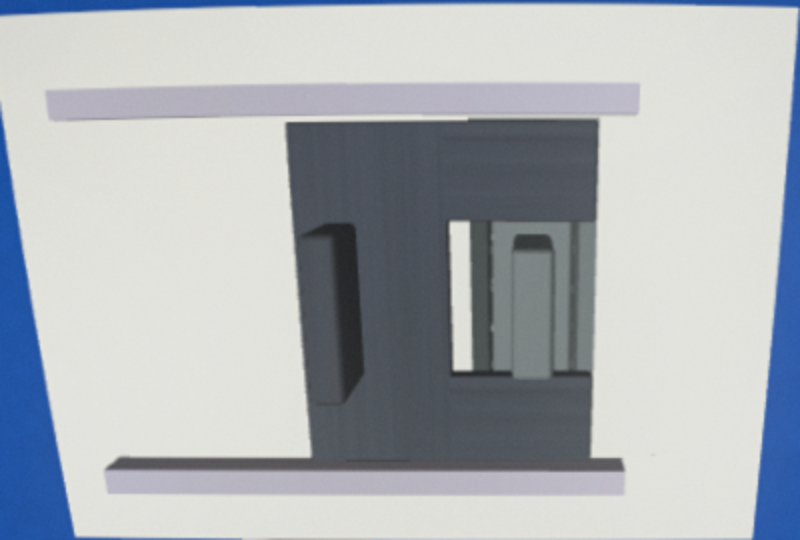

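View pics/s11.png

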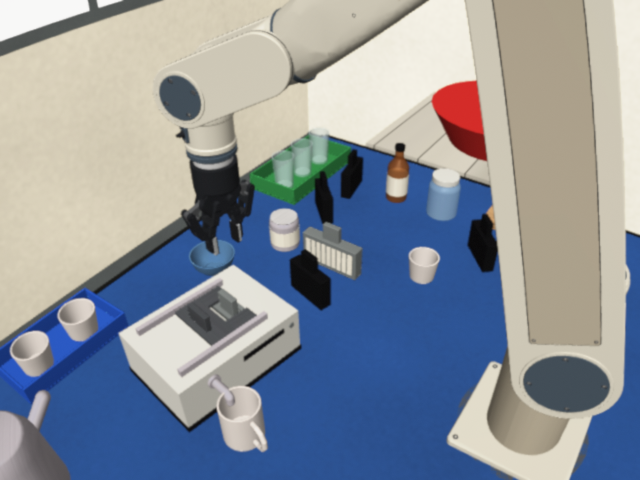

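```bash
python3 - <<'E'
from h import *
g=load('w11');q=lambda x,y:(x/2+60,y/2+40)
R,t,a=fit(g,[(100,190),(100,-90),(-100,-90),(-100,190)],[q(-2,15),q(798,8),q(753,540),q(75,536)],110)
l=lambda p,z:(R.T@(atz(g,q(*p),z)[:2]-t)).round(1)
print('prong',l((596,219),119),l((591,373),119),'handle',l((323,320),155),'notch',l((450,300),119))
print('tab',l((533,314),147))
s=readout.get_state();print(s['qd'].round(3))
E
```

```text
[568.2 139.3] -10.14 res [[-0.7, -2.3], [0.6, 1.6], [0.2, 0.1], [-0.2, 0.6]]
prong [ 29.3 -20.7] [-26.6 -20.5] handle [ 0.9 68.5] notch [ 0.4 30.9]
tab [1.3 1.3]
[-0.002 -0.002 -0.    -0.002  0.001 -0.002]
```

```bash
python3 -c "
from h import *
print(ticket.sign_off())"
```

```text
the job is handed in; nothing more can be done
None
```

The short cassette is fully home in the slot, the gate is shut over its shoulders, and the gripper has let go. I handed the job in at about 22 s on the robot's clock; no verdict was reported.

**What I did:** I gripped the handle and slid the gate to its far stop. I picked up the short grey cassette by its tab and lowered it under control until it touched bottom. After releasing it, I slid the gate back to its shut stop, let go and raised the arm clear.

**Last checks:**
- **Cassette:** it touched bottom with the tool at 131.1 mm, against 131.2 mm expected, with 13 N upward force. In the last picture the tab measured about 1.3 mm off the slot centre in x and in y.
- **Gate:** it travelled 60.1 mm on closing and pressed on the stop with about 9 N. The handle measured 68.5 mm from the slot centre, against 68 mm nominal when shut.
- **Other objects:** the long cassette and the bystanders look unmoved in the side picture, but I did not measure them.

**Disagreements:**
- **Slot position:** the top, side and wrist cameras disagreed by up to about 5 mm. I went by the wrist camera, because its slot y matched the handle position at the open stop.
- **Last fit:** the final fit of the unit's outline was looser, up to 2.3 mm, because one corner lay at the crop's edge.

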